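# Set the carving vise to its rider

### The job

On the carver's vise, turn the handwheel by its upright wooden handle until the pointer of the sliding jaw stands at the middle of the square steel rider on the scale, then let go of the handle. Move the jaw only with the handwheel, do not push on the jaw itself, and leave the rider where it is set.

Things in the scene. Friction and masses are not known exactly. Their poses are not given: they have to be found in the camera images.
- handle (a point): Centre (half-way up) of the handwheel's upright wooden handle: round, 24 mm in diameter, 58 mm tall, vertical, 55 mm off the wheel's axis. It spins freely on its spindle, so it can be held with a fixed gripper heading while carried round the circle. The rest of the vise, the steel wheel (128 mm across) included, ends 29 mm or more below this point.
- hub (a point): Top of the handwheel's hub, on its vertical axis, 33 mm lower than handle; the wheel lies level on a grey gear housing at one end of the vise. Clockwise from above drives the jaw away from the wheel; one turn moves it 40 mm. The jaw starts 25 to 75 mm from the rider, always to be driven clockwise. It takes 5 to 7 N at the handle and stays where it is left.
- jaw: The sliding jaw: grey block 100 mm wide, 48 mm high, 35 mm thick with a wooden face, between the wheel and the fixed jaw. Origin: near the tip of the narrow dark steel pointer (5 mm wide, on its centre line) that sticks out of it over the aluminium scale rail. Its x axis lies along the travel and points to the wheel end.
- rider: Square dark steel rider on the outer edge of the scale rail: 20 mm along the travel, 22 across, 38 high, a white line across its top; origin at the middle of its top. x axis: along the travel, to the wheel end. The pointer is right when jaw and rider agree along this x (across it they stay 20 mm apart). Held by friction. The smaller stop with a round thumb-screw further on is not the rider.

How it is judged:
By the outcome, as a careful person would: the job done as asked, in the order asked, and still so for the second after the job is handed in, with the robot touching nothing.
It also fails if it takes over 45 s, if anything falls off the work surface, if the arm or the gripper's body presses on something with over 40 N, if the wrist force passes 120 N, or if a joint passes its speed limit or range.

### The arm

A 7-joint arm with a two-finger parallel gripper is mounted at the origin on the work surface. World frame = base frame: x ahead of the robot, y to its left, z up, the work surface at z = 0. Lengths are in m, angles in rad, forces in N, time in s.
With the tool pointing down it reaches from about 0.35 to 0.9 m from the base axis. Payload 8.1 kg.
Tool frame: the origin (TCP) lies between the finger pads; the fingertips stand r.tip_reach ahead of it and the grasp point (between the pads) is the TCP (r.tip_reach is the distance from the TCP to the fingertips, in m); z points along the fingers, y is the line along which they close (so a half turn about z gives the same grasp; the last joint's range is limited). The gripper opens to 92 mm and grips with 3 to 60 N. Pads are 19 mm wide; open, the fingers measure 130 mm over their backs; the gripper's body (75 mm by 190 mm) begins 47 mm behind the grasp point.
Start: joints at [-1.341, 0.434, 0.025, 1.573, -0.012, 1.134, -0.075], TCP at [0.204, 0.591, 0.246] pointing down, gripper open.
Joint ranges: [-2.62, 2.62], [-0.44, 2.09], [-1.27, 1.32], [0.08, 2.57], [-1.32, 4.46], [0.12, 2], [-2.74, 2.74]. Speed limits (rad/s): [2.22, 2.22, 3.01, 3.01, 3.14, 3.14, 3.14].

### API

Orientations are given as a 3x3 rotation matrix whose columns are the frame's x, y, z axes.
In Python, from station import status, vision, r gives the robot as it stands. The module is installed in compiled form; this text tells all that it offers.
- The arm moves only by the shell command python3 -m handwheel 'ROWS' [FORCE]. ROWS is JSON, a list of rows, each a list of 3 entries, a list of its own where there are three numbers: the shift along the tool's x, y, z in m, then the turn, a rotation vector about the tool's x, y, z in degrees, then the opening, from 0 (shut) to 1 (fully open). In form: [[[dx, dy, dz], [wx, wy, wz], hand], ...]. A call has exactly 5 rows; each row shifts and turns the commanded pose from where the row before left it, along the tool's axes as they then stand; what a row does not reach is not made up. A row lasts 1/8 s, in which the tool goes at most 62.5 mm and 10.7 degrees, less where a joint would pass 70% of its speed; a pose out of reach is approached as far as the arm can. A call with a gripper value outside its range is refused whole. The fingers move at their own pace and stop on an object; FORCE is the grip in N (left out, the last holds). Time passes only in rows, so rows that do not move let the fingers close, or fill a call up. It gives the time, the measured TCP pose, the force, the opening and the grip force at its end, in the units of the state.
- status.observe(): the state, without advancing time (a new reading comes with each control period).
- vision.snapshot(name): name is "scene" or "top"; returns a dict with "pixels" (384x512x3 uint8, blue, green, red), "K" (3x3 intrinsics, pixels), "k1" (the pictures are not rectified: a ray, as slopes to the right and down, at radius r is drawn at 1 + k1 r^2 times it, then the intrinsics apply), "world_to_cam" (4x4, takes a point from world to camera coordinates). Camera axes: x right, y up, looking along -z (the intrinsics and any distortion apply to the point x, -y, -z); pixel columns grow to the right and rows downward; lengths in m; the calibration is good to about 2 mm. A picture is of the moment at which its call begins. There is no depth.
- r.close_job(): hands the job in; it is judged then, once.
The state is a dict: "t": time; "joints": joint angles; "joint_velocities": joint speeds; "effort": joint torques, N m; "eef_pos": TCP position; "ee_rot": TCP orientation; "force": force on the tool from outside, world axes, zero at the start; "torque": the same for the moment, N m; "width": finger opening in m; "gripper_force": force on a finger pad.
Only numpy, scipy, OpenCV 4.12 (cv2) and the standard library are available. Lean on these libraries where they do the work, as an engineer would, in place of code of your own. Each camera call takes 0.05 s, during which the arm holds its last target. There are 200 camera calls.

## Working session

There is one attempt and no reset: what is moved stays moved. The work goes in short steps, Python scripts to look and compute and a shell command to move; the robot and the scene stay as the last step left them, time stands still between calls to the robot, and variables do not carry over. Pictures are saved under pics/ and viewed, at most 10 in all, crops included, and the job is handed in when it is done.

```bash
mkdir -p pics; python3 - <<'E'
from station import status, vision, r
import cv2
s=status.observe();print(s['t'],s['eef_pos'],s['ee_rot'],s['width'],r.tip_reach)
for n in("scene","top"):
    d=vision.snapshot(n);cv2.imwrite(f'pics/{n}0.png',d['pixels']);print(n,d['K'],d['k1'],d['world_to_cam'])
E
```

```text
0.0 [0.20408779 0.59022735 0.24493721] [[-9.45103284e-01  3.26771525e-01 -3.89588848e-04]
 [ 3.26771728e-01  9.45102023e-01 -1.55066240e-03]
 [-1.38511110e-04 -1.59284275e-03 -9.99998722e-01]] 0.09180843896384681 0.019
scene [[382.57282309   0.         258.27233313]
 [  0.         382.57282309 191.137687  ]
 [  0.           0.           1.        ]] -0.0051088628047781855 [[-0.42986967  0.90288897 -0.00189019  0.32748305]
 [-0.71211735 -0.33775392  0.61547638  0.30862342]
 [ 0.55506841  0.26592067  0.78815307 -1.06306666]
 [ 0.          0.          0.          1.        ]]
top [[403.48047429   0.         251.14432042]
 [  0.         403.48047429 193.49485551]
 [  0.           0.           1.        ]] -0.01538205863790409 [[ 0.02222272 -0.99919293 -0.03346094 -0.07191488]
 [ 0.99188022  0.01784336  0.12591762 -0.59181819]
 [-0.12521894 -0.03598747  0.99147623 -0.71405965]
 [ 0.          0.          0.          1.        ]]
```

View pics/scene0.png

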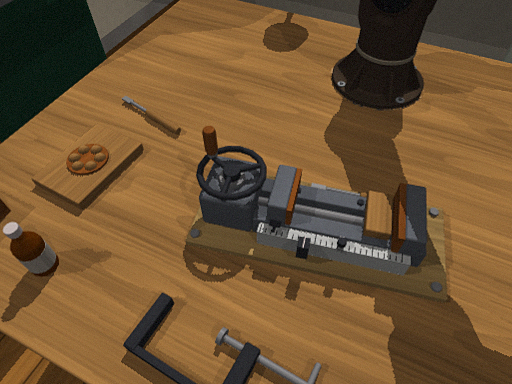

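View pics/top0.png

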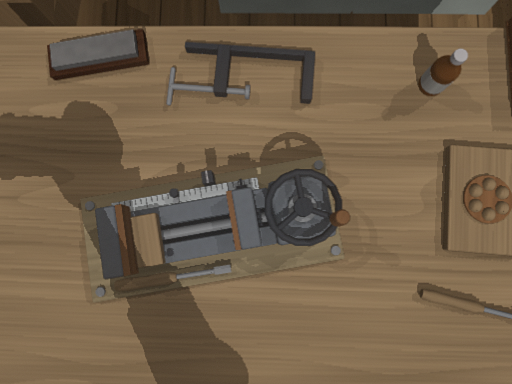

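The scene view shows the handle at about (209,140), the hub at (230,172), the rider at (303,246) and the thumb-screw stop at (341,243). The top view shows the handle at (342,217), the hub at (303,207) and the rider at (208,178). I'll enlarge both for exact pixels.

```bash
cat > h.py <<'E'
import numpy as np, cv2
from station import status, vision, r
def ray(d,u,v):
    K=d['K'];k=d['k1']
    x,y=cv2.undistortPoints(np.array([[[u,v]]],float),K,np.array([k,0,0,0,0.]))[0,0]
    M=d['world_to_cam'];R=M[:3,:3]
    return -R.T@M[:3,3], R.T@np.array([x,-y,-1.])
def onz(d,u,v,z):
    o,q=ray(d,u,v);return o+q*(z-o[2])/q[2]
def tri(d1,p1,d2,p2):
    A=np.zeros((3,3));b=np.zeros(3);L=[ray(d1,*p1),ray(d2,*p2)]
    for o,q in L:
        q=q/np.linalg.norm(q);P=np.eye(3)-np.outer(q,q);A+=P;b+=P@o
    X=np.linalg.solve(A,b)
    e=[np.linalg.norm(np.cross(X-o,q/np.linalg.norm(q))) for o,q in L]
    return X,max(e)
def proj(d,X):
    M=d['world_to_cam'];c=M[:3,:3]@np.array(X)+M[:3,3];p=np.array([c[0],-c[1]])/-c[2]
    p=p*(1+d['k1']*(p@p));K=d['K'];return K[0,0]*p[0]+K[0,2],K[1,1]*p[1]+K[1,2]
def crop(d,x0,y0,x1,y1,s,f):
    im=cv2.resize(d['pixels'][y0:y1,x0:x1],None,fx=s,fy=s,interpolation=cv2.INTER_CUBIC)
    cv2.imwrite(f,cv2.convertScaleAbs(im,alpha=1.6))
def wood(d,x0,y0,x1,y1):  # handle blob by colour
    h=cv2.cvtColor(d['pixels'],cv2.COLOR_BGR2HSV)[y0:y1,x0:x1]
    m=((h[...,0]<13)&(h[...,1]>150)&(h[...,2]>40)).astype(np.uint8)
    n,l,st,c=cv2.connectedComponentsWithStats(m);i=1+np.argmax(st[1:,4])
    return c[i]+[x0,y0],st[i]+np.array([x0,y0,0,0,0])
E
python3 - <<'E'
from h import *
s=vision.snapshot("scene");t=vision.snapshot("top")
crop(s,185,115,350,265,4,'pics/s1.png');crop(t,180,150,370,255,4,'pics/t1.png')
print(wood(s,185,115,240,165),wood(t,325,190,365,240))
print('hub',tri(s,(230,172),t,(303,207)),'handle',tri(s,wood(s,185,115,240,165)[0],t,wood(t,325,190,365,240)[0]))
E
```

```text
Traceback (most recent call last):
  File "h.py", line 26, in wood
    n,l,st,c=cv2.connectedComponentsWithStats(m);i=1+np.argmax(st[1:,4])
                                                     ~~~~~~~~~^^^^^^^^^^
ValueError: attempt to get argmax of an empty sequence
```

```bash
python3 - <<'E'
from h import *
s=vision.snapshot("scene");t=vision.snapshot("top")
for d,(u,v) in((s,(209,140)),(s,(190,120)),(t,(342,217)),(t,(355,235))):
    print(cv2.cvtColor(d['pixels'],cv2.COLOR_BGR2HSV)[v-1:v+2,u-1:u+2].reshape(-1,3)[::4].tolist())
E
```

```text
[[13, 189, 54], [15, 224, 50], [12, 177, 59]]
[[15, 150, 153], [16, 150, 150], [16, 154, 152]]
[[13, 127, 116], [13, 130, 114], [13, 125, 116]]
[[16, 98, 130], [17, 98, 122], [16, 97, 118]]
```

View pics/s1.png

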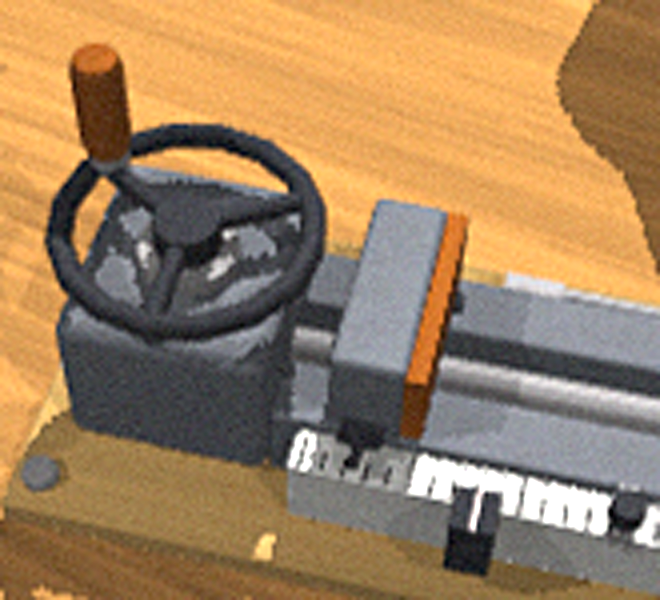

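View pics/t1.png

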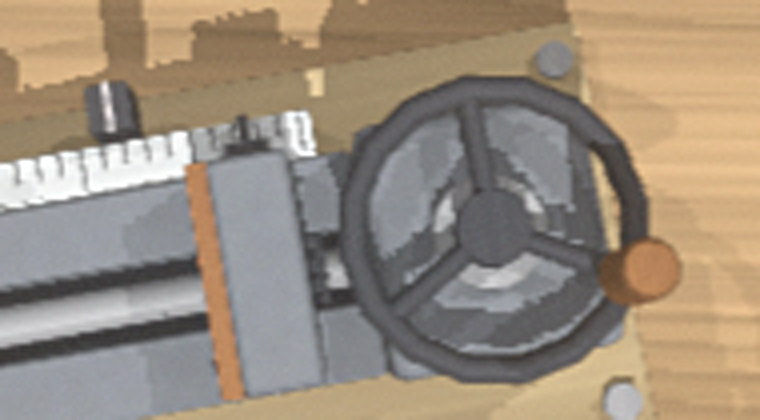

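In the crops, the scene view shows the handle top at (98,57), the hub at (187,208), the pointer tip at (355,460) and the rider top at about (476,508). The top view shows the handle top at (654,268), the hub at (492,227), the pointer tip at (242,120) and the rider line at about (106,95). Next I triangulate these.

```bash
python3 - <<'E'
from h import *
s=vision.snapshot("scene");t=vision.snapshot("top")
S=lambda x,y:((x+.5)/4-.5+185,(y+.5)/4-.5+115)
T=lambda x,y:((x+.5)/4-.5+180,(y+.5)/4-.5+150)
P={}
for n,a,b in(('handletop',(98,57),(654,268)),('hub',(187,208),(492,227)),('ptip',(353,463),(242,119)),('riderfar',(480,485),(105,82)),('ridernear',(480,485),(107,106)),('riderB',(475,530),(105,82)),
  ('jawtopFar wheel corner',(378,201),(322,382)),('jawtop near wheel',(332,366),(291,155)),('jaw wood far',(467,214),(243,398)),('jaw wood near',(405,378),(188,165))):
    P[n],e=tri(s,S(*a),t,T(*b));print(n,P[n].round(4),round(e,4))
a=P['jaw wood far']-P['jaw wood near'];b=P['jawtopFar wheel corner']-P['jawtop near wheel']
print(a,b)
for p in((105,82),(107,107)):print(onz(t,*T(*p),P['ptip'][2]))
E
```

```text
handletop [ 0.5419 -0.1994  0.1919] 0.0005
hub [ 0.5615 -0.147   0.1383] 0.001
ptip [ 0.6136 -0.0415  0.073 ] 0.0003
riderfar [0.6222 0.0165 0.1083] 0.0014
ridernear [0.6143 0.016  0.0961] 0.0002
riderB [0.6273 0.0198 0.0819] 0.0006
jawtopFar wheel corner [ 0.4988 -0.0804  0.1117] 0.0011
jawtop near wheel [ 0.5925 -0.0635  0.107 ] 0.001
jaw wood far [ 0.49   -0.0438  0.1115] 0.0034
jaw wood near [ 0.5883 -0.0257  0.1152] 0.0041
[-0.09837849 -0.01814186 -0.00369836] [-0.09378328 -0.01691666  0.00472041]
[0.629149   0.02057613 0.07300789]
[0.61784343 0.01926529 0.07300789]
```

The handle is at about (0.542,-0.199) with its centre at z≈0.167, and the hub is at (0.5615,-0.147). The jaw has about 57 mm to travel, roughly 1.43 turns clockwise. I start the approach now, turning the tool to line up with the world axes.

```bash
python3 -m handwheel '[[[-0.038,-0.042,0],[0,0,10],1],[[-0.045,-0.035,0],[0,0,10],1],[[-0.050,-0.027,0],[0,0,10],1],[[-0.054,-0.017,0],[0,0,10],1],[[-0.056,-0.008,0],[0,0,10],1]]' 30
```

```text
t: 1.02
eef_pos: [0.3156, 0.3279, 0.246]
ee_rot: [[-0.352, 0.936, 0.0], [0.936, 0.352, 0.001], [0.001, 0.001, -1.0]]
force: [1.3, -1.1, -1.0]
width: 0.0918
gripper_force: 0.0
```

```bash
python3 -m handwheel '[[[-0.057,0.002,0],[0,0,10],1],[[-0.056,0.012,0],[0,0,10],1],[[-0.052,0.022,0],[0,0,1],1],[[-0.052,0.022,0],[0,0,0],1],[[-0.052,0.022,0],[0,0,0],1]]'
```

```text
t: 1.65
eef_pos: [0.4269, 0.067, 0.2461]
ee_rot: [[0.001, 1.0, 0.001], [1.0, -0.001, 0.001], [0.001, 0.001, -1.0]]
force: [1.4, 0.4, 0.5]
width: 0.0915
gripper_force: 0.0
```

```bash
python3 -m handwheel '[[[-0.055,0.024,0],[0,0,0],1],[[-0.055,0.024,0],[0,0,0],1],[[-0.055,0.024,0],[0,0,0],1],[[-0.055,0.024,0],[0,0,0],1],[[-0.044,0.018,0],[0,0,0],1]]'
```

```text
t: 2.28
eef_pos: [0.5407, -0.1979, 0.2458]
ee_rot: [[0.002, 1.0, 0.001], [1.0, -0.002, -0.001], [-0.001, 0.001, -1.0]]
force: [1.1, 0.8, -0.4]
width: 0.0917
gripper_force: 0.0
```

```bash
python3 -m handwheel '[[[0,0,0.030],[0,0,0],1],[[0,0,0.030],[0,0,0],1],[[0,0,0.014],[0,0,0],1],[[0,0,0],[0,0,0],0.2],[[0,0,0],[0,0,0],0.0]]' 30; python3 -m handwheel '[[[0,0,0],[0,0,0],0],[[0,0,0],[0,0,0],0],[[0,0,0],[0,0,0],0],[[0,0,0],[0,0,0],0],[[0,0,0],[0,0,0],0]]' 30
python3 - <<'E'
from h import *
s=vision.snapshot("scene");crop(s,160,70,360,270,3,'pics/s2.png')
E
```

```text
t: 2.9
eef_pos: [0.5406, -0.1957, 0.1728]
ee_rot: [[0.001, 1.0, 0.002], [1.0, -0.001, -0.0], [-0.0, 0.002, -1.0]]
force: [-0.3, 1.1, 0.2]
width: 0.0766
gripper_force: 0.0
t: 3.52
eef_pos: [0.5407, -0.1955, 0.1719]
ee_rot: [[0.001, 1.0, 0.001], [1.0, -0.001, -0.0], [-0.0, 0.001, -1.0]]
force: [6.7, -0.7, -3.8]
width: 0.0263
gripper_force: 3.1
```

View pics/s2.png

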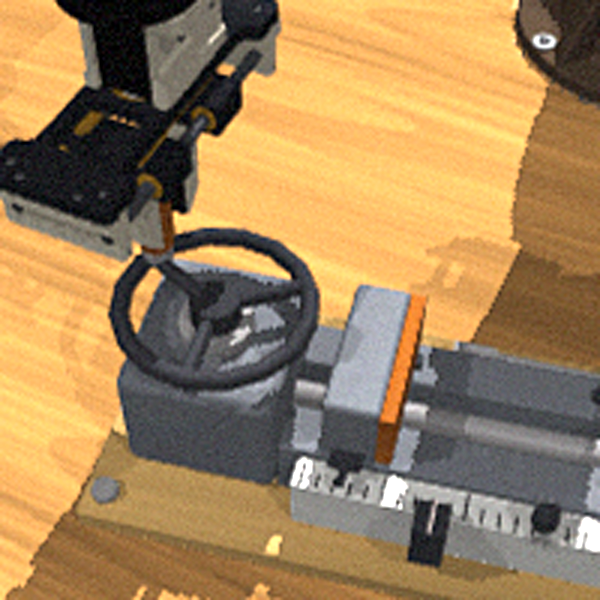

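The gripper holds the handle, which shows between the fingers at about (160,230) in the crop. Next I work out the chords for carrying it clockwise around the hub.

```bash
python3 - <<'E'
from h import *
a=-111.7
for i,st in enumerate([10,15]+[20]*25):
    p,q=np.radians([a,a-st]);d=55*np.array([np.sin(q)-np.sin(p),np.cos(q)-np.cos(p)])
    a-=st;print(i,round(a,1),d.round(1), (55*np.array([np.cos(q),np.sin(q)])/1000+[.5615,-.147]).round(4))
E
python3 -m handwheel '[[[0,0,0],[0,0,0],0],[[0,0,0],[0,0,0],0],[[0.0041,-0.0087,0],[0,0,0],0],[[0.0082,-0.0119,0],[0,0,0],0],[[0,0,0],[0,0,0],0]]' 40
```

```text
0 -121.7 [ 4.3 -8.6] [ 0.5326 -0.1938]
1 -136.7 [  9.1 -11.1] [ 0.5215 -0.1847]
2 -156.7 [ 16.  -10.5] [ 0.511  -0.1688]
3 -176.7 [18.6 -4.4] [ 0.5066 -0.1502]
4 -196.7 [19.   2.2] [ 0.5088 -0.1312]
5 -216.7 [17.1  8.6] [ 0.5174 -0.1141]
6 -236.7 [13.1 13.9] [ 0.5313 -0.101 ]
7 -256.7 [ 7.6 17.5] [ 0.5488 -0.0935]
8 -276.7 [ 1.1 19.1] [ 0.5679 -0.0924]
9 -296.7 [-5.5 18.3] [ 0.5862 -0.0979]
10 -316.7 [-11.4  15.3] [ 0.6015 -0.1093]
11 -336.7 [-16.   10.5] [ 0.612  -0.1252]
12 -356.7 [-18.6   4.4] [ 0.6164 -0.1438]
13 -376.7 [-19.   -2.2] [ 0.6142 -0.1628]
14 -396.7 [-17.1  -8.6] [ 0.6056 -0.1799]
15 -416.7 [-13.1 -13.9] [ 0.5917 -0.193 ]
16 -436.7 [ -7.6 -17.5] [ 0.5742 -0.2005]
17 -456.7 [ -1.1 -19.1] [ 0.5551 -0.2016]
18 -476.7 [  5.5 -18.3] [ 0.5368 -0.1961]
19 -496.7 [ 11.4 -15.3] [ 0.5215 -0.1847]
20 -516.7 [ 16.  -10.5] [ 0.511  -0.1688]
21 -536.7 [18.6 -4.4] [ 0.5066 -0.1502]
22 -556.7 [19.   2.2] [ 0.5088 -0.1312]
23 -576.7 [17.1  8.6] [ 0.5174 -0.1141]
24 -596.7 [13.1 13.9] [ 0.5313 -0.101 ]
25 -616.7 [ 7.6 17.5] [ 0.5488 -0.0935]
26 -636.7 [ 1.1 19.1] [ 0.5679 -0.0924]
t: 4.2
eef_pos: [0.5207, -0.1806, 0.1719]
ee_rot: [[-0.001, 1.0, 0.002], [1.0, 0.001, 0.002], [0.002, 0.002, -1.0]]
force: [6.1, 6.2, -2.3]
width: 0.0233
gripper_force: 40.0
```

```bash
python3 -m handwheel '[[[0.016,-0.0098,0],[0,0,0],0],[[0.0186,-0.0044,0],[0,0,0],0],[[0.019,0.0022,0],[0,0,0],0],[[0.0171,0.0086,0],[0,0,0],0],[[0,0,0],[0,0,0],0]]' 40
```

```text
t: 4.82
eef_pos: [0.5182, -0.1122, 0.1719]
ee_rot: [[-0.0, 1.0, 0.003], [1.0, 0.0, -0.002], [-0.002, 0.003, -1.0]]
force: [10.8, -0.8, -8.9]
width: 0.023
gripper_force: 40.0
```

```bash
python3 -m handwheel '[[[0.0126,0.0155,0],[0,0,0],0],[[0.0076,0.0175,0],[0,0,0],0],[[0.0011,0.0191,0],[0,0,0],0],[[-0.0055,0.0183,0],[0,0,0],0],[[0,0,0],[0,0,0],0]]' 40
```

```text
t: 5.45
eef_pos: [0.5881, -0.096, 0.1719]
ee_rot: [[0.0, 1.0, 0.002], [1.0, -0.0, 0.001], [0.001, 0.002, -1.0]]
force: [6.7, 3.6, -1.7]
width: 0.023
gripper_force: 40.0
```

```bash
python3 -m handwheel '[[[-0.0114,0.0153,0],[0,0,0],0],[[-0.0160,0.0105,0],[0,0,0],0],[[-0.0186,0.0044,0],[0,0,0],0],[[-0.0190,-0.0022,0],[0,0,0],0],[[0,0,0],[0,0,0],0]]' 40
```

```text
t: 6.08
eef_pos: [0.6143, -0.1637, 0.1719]
ee_rot: [[0.003, 1.0, 0.001], [1.0, -0.003, -0.002], [-0.002, 0.001, -1.0]]
force: [4.2, -6.3, -1.3]
width: 0.0231
gripper_force: 40.0
```

```bash
python3 -m handwheel '[[[-0.0171,-0.0086,0],[0,0,0],0],[[-0.0131,-0.0139,0],[0,0,0],0],[[-0.0076,-0.0175,0],[0,0,0],0],[[0,0,0],[0,0,0],0],[[0,0,0],[0,0,0],0]]' 40
python3 - <<'E'
from h import *
s=vision.snapshot("scene");t=vision.snapshot("top")
a=cv2.resize(s['pixels'][190:265,245:345],None,fx=6,fy=6,interpolation=cv2.INTER_CUBIC)
cv2.imwrite('pics/s3.png',cv2.convertScaleAbs(a,alpha=1.8))
b=cv2.resize(t['pixels'][150:240,180:280],None,fx=6,fy=6,interpolation=cv2.INTER_CUBIC)
cv2.imwrite('pics/t3.png',cv2.convertScaleAbs(b,alpha=1.8))
E
```

```text
t: 6.7
eef_pos: [0.5727, -0.1989, 0.1717]
ee_rot: [[0.002, 1.0, -0.003], [1.0, -0.002, 0.001], [0.001, -0.003, -1.0]]
force: [-6.9, 3.1, 7.4]
width: 0.0233
gripper_force: 40.0
```

View pics/s3.png

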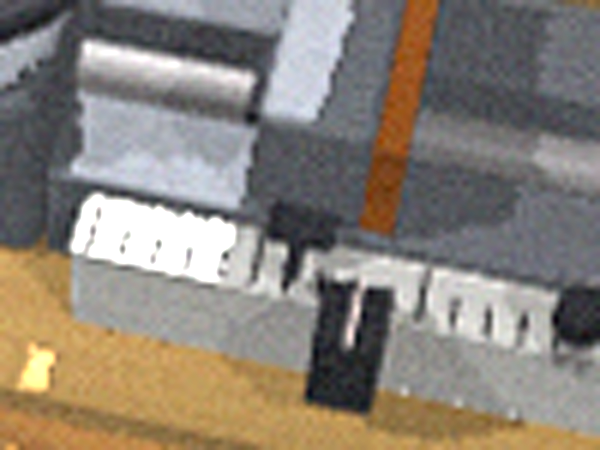

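View pics/t3.png

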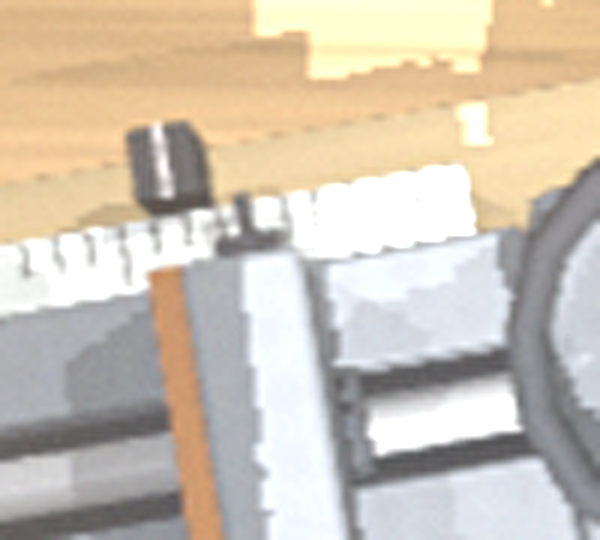

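In the scene crop, the pointer tip is at (289,283) and the rider's white line runs from (357,285) to (348,345). In the top crop, the tip is at (241,200) and the line runs from (155,127) to (164,197). I'll triangulate what is left.

```bash
python3 - <<'E'
from h import *
s=vision.snapshot("scene");t=vision.snapshot("top")
S=lambda x,y:((x+.5)/6-.5+245,(y+.5)/6-.5+190)
T=lambda x,y:((x+.5)/6-.5+180,(y+.5)/6-.5+150)
p,e=tri(s,S(289,284),t,T(241,200));print('tip',p,e)
p0=np.array([.6136,-.0415,.073]);v=(p-p0)[:2];print('travel so far',np.linalg.norm(v),v/np.linalg.norm(v))
A,e=tri(s,S(357,285),t,T(164,197));print('near',A,e)
B,e=tri(s,S(348,345),t,T(155,127));print('far',B,e)
# travel dir from the rail's scale edge: scene and top, jaw side / outer edge
for u in(np.array([.180,-.983]),-v/np.linalg.norm(v)):
    print('remaining', [(p-q)[:2]@u for q in(A,B,(A+B)/2)],'across',((A+B)/2-p)[:2]@[-u[1],u[0]])
# per-view: rider line at rail of z
for z in(.075,.08,.085,.09):
    print(z,onz(s,*S(357,285),z)[:2],onz(s,*S(348,345),z)[:2],onz(t,*T(164,197),z)[:2],onz(t,*T(155,127),z)[:2])
E
```

```text
tip [ 0.60754661 -0.00516207  0.06757743] 0.0007822947761763271
travel so far 0.03683868481594438 [-0.16432144  0.98640685]
near [0.60643595 0.0153953  0.07991648] 0.0015648708381010602
far [0.6267883  0.01952785 0.08087851] 0.0006593076839402221
remaining [np.float64(0.02040781371078488), np.float64(0.020806683841281697), np.float64(0.0206072487760333)] across 0.012983652000107369
remaining [np.float64(0.020460435921718836), np.float64(0.02119248041239382), np.float64(0.020826458167056337)] across 0.012659830654714523
0.075 [0.6040941  0.01328545] [0.62369704 0.01816974] [0.60665711 0.01760396] [0.62763897 0.02105245]
0.08 [0.60711516 0.01396514] [0.6265472  0.01880685] [0.60589507 0.01686222] [0.62672814 0.02028626]
0.085 [0.61013621 0.01464483] [0.62939735 0.01944395] [0.60513304 0.01612048] [0.62581732 0.01952007]
0.09 [0.61315727 0.01532452] [0.63224751 0.02008106] [0.60437101 0.01537874] [0.6249065  0.01875388]
```

About 20.7 mm remain, which is 186°. I turn another 160° and then look again.

```bash
python3 -m handwheel '[[[-0.0011,-0.0191,0],[0,0,0],0],[[0.0055,-0.0183,0],[0,0,0],0],[[0.0114,-0.0153,0],[0,0,0],0],[[0.0160,-0.0105,0],[0,0,0],0],[[0,0,0],[0,0,0],0]]' 40
```

```text
t: 7.52
eef_pos: [0.5117, -0.1652, 0.1718]
ee_rot: [[-0.001, 1.0, 0.001], [1.0, 0.001, 0.001], [0.001, 0.001, -1.0]]
force: [2.1, 6.1, 2.2]
width: 0.0232
gripper_force: 40.0
```

```bash
python3 -m handwheel '[[[0.0186,-0.0044,0],[0,0,0],0],[[0.0190,0.0022,0],[0,0,0],0],[[0.0171,0.0086,0],[0,0,0],0],[[0.0131,0.0139,0],[0,0,0],0],[[0,0,0],[0,0,0],0]]' 40
python3 -m handwheel '[[[0,0,0],[0,0,0],0],[[0,0,0],[0,0,0],0],[[0,0,0],[0,0,0],0],[[0,0,0],[0,0,0],0],[[0,0,0],[0,0,0],0]]' 40
python3 - <<'E'
from h import *
s=vision.snapshot("scene");t=vision.snapshot("top")
a=cv2.resize(s['pixels'][210:265,265:335],None,fx=7,fy=7,interpolation=cv2.INTER_CUBIC)
b=cv2.resize(t['pixels'][160:205,185:255],None,fx=7,fy=7,interpolation=cv2.INTER_CUBIC)
im=np.vstack([a,b])[:600] if a.shape[0]+b.shape[0]<=600 else np.hstack([a[:315*2],np.pad(b,((0,a.shape[0]-b.shape[0]),(0,0),(0,0)))])
im=cv2.resize(im,None,fx=.8,fy=.8) if im.shape[1]>800 else im
print(im.shape);cv2.imwrite('pics/c4.png',cv2.convertScaleAbs(im,alpha=1.6))
E
```

```text
t: 8.15
eef_pos: [0.5326, -0.0988, 0.1718]
ee_rot: [[-0.0, 1.0, 0.001], [1.0, 0.0, -0.0], [-0.0, 0.001, -1.0]]
force: [4.4, 4.0, 0.1]
width: 0.0233
gripper_force: 40.0
t: 8.78
eef_pos: [0.5321, -0.0992, 0.1718]
ee_rot: [[0.001, 1.0, 0.001], [1.0, -0.001, 0.001], [0.001, 0.001, -1.0]]
force: [4.5, 4.3, -0.4]
width: 0.0232
gripper_force: 40.0
(308, 784, 3)
```

View pics/c4.png

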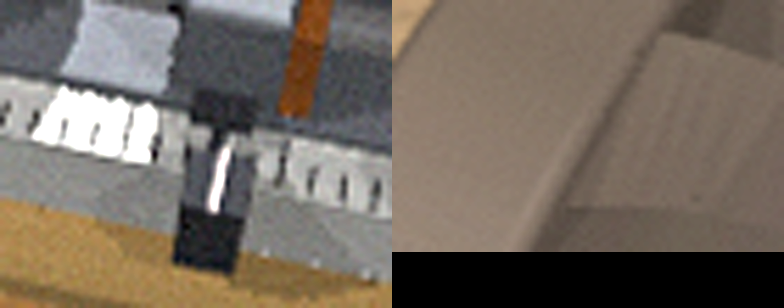

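Here the scene crop shows the pointer at about (220,128), just wheel-side of the rider's white line (228,145)–(215,212). The arm blocks the top view. I turn about 20° more, let go, retreat and check with both cameras.

```bash
python3 -m handwheel '[[[0.0045,0.0085,0],[0,0,0],0],[[0.0031,0.0090,0],[0,0,0],0],[[0,0,0],[0,0,0],0],[[0,0,0],[0,0,0],0],[[0,0,0],[0,0,0],0]]' 40
python3 - <<'E'
from h import *
from scipy.optimize import least_squares
P=np.array([[.5207,-.1806],[.5182,-.1122],[.5881,-.096],[.6143,-.1637],[.5727,-.1989],[.5117,-.1652],[.5321,-.0992],status.observe()['eef_pos'][:2]])
f=least_squares(lambda c:np.hypot(*(P-c[:2]).T)-c[2],[.56,-.147,.055]);print(f.x,f.fun.round(4))
a=np.degrees(np.arctan2(*(P-f.x[:2]).T[::-1]));print(a.round(1))
E
```

```text
t: 9.5
eef_pos: [0.5486, -0.0917, 0.1718]
ee_rot: [[0.001, 1.0, -0.001], [1.0, -0.001, 0.001], [0.001, -0.001, -1.0]]
force: [-1.4, 4.8, 5.6]
width: 0.0232
gripper_force: 40.0
[ 0.56264941 -0.14483438  0.05500666] [ 0.0001  0.0001  0.0001 -0.     -0.     -0.0001 -0.0001 -0.0001]
[-139.5  143.7   62.5  -20.1  -79.5 -158.2  123.8  104.8]
```

```bash
python3 -m handwheel '[[[0,0,0],[0,0,0],1],[[0,0,0],[0,0,0],1],[[0,0,0],[0,0,0],1],[[0,0,0],[0,0,0],1],[[0,0,0],[0,0,0],1]]'
python3 -m handwheel '[[[0,0,-0.03],[0,0,0],1],[[0,0,-0.045],[0,0,0],1],[[-0.055,-0.02,0],[0,0,0],1],[[-0.055,-0.02,0],[0,0,0],1],[[-0.055,-0.02,0],[0,0,0],1]]'
python3 -m handwheel '[[[-0.055,-0.02,0],[0,0,0],1],[[-0.055,-0.02,0],[0,0,0],1],[[-0.03,-0.01,0],[0,0,0],1],[[0,0,0],[0,0,0],1],[[0,0,0],[0,0,0],1]]'
python3 - <<'E'
from h import *
s=vision.snapshot("scene");t=vision.snapshot("top")
a=cv2.resize(s['pixels'][210:265,270:336],None,fx=6,fy=10,interpolation=cv2.INTER_CUBIC)
b=cv2.resize(t['pixels'][160:215,185:251],None,fx=6,fy=10,interpolation=cv2.INTER_CUBIC)
cv2.imwrite('pics/c5.png',cv2.convertScaleAbs(np.hstack([a,b]),alpha=1.6))
E
```

```text
t: 10.12
eef_pos: [0.5491, -0.0923, 0.1717]
ee_rot: [[0.001, 1.0, -0.0], [1.0, -0.001, -0.0], [-0.0, -0.0, -1.0]]
force: [0.6, 0.1, -0.1]
width: 0.0685
gripper_force: 0.0
t: 10.75
eef_pos: [0.4883, -0.2586, 0.247]
ee_rot: [[0.0, 1.0, 0.001], [1.0, -0.0, -0.0], [-0.0, 0.001, -1.0]]
force: [1.5, -0.7, -0.3]
width: 0.0917
gripper_force: 0.0
t: 11.38
eef_pos: [0.4391, -0.3964, 0.2465]
ee_rot: [[0.001, 1.0, -0.0], [1.0, -0.001, 0.001], [0.001, -0.0, -1.0]]
force: [1.3, 0.9, -1.2]
width: 0.0914
gripper_force: 0.0
```

View pics/c5.png

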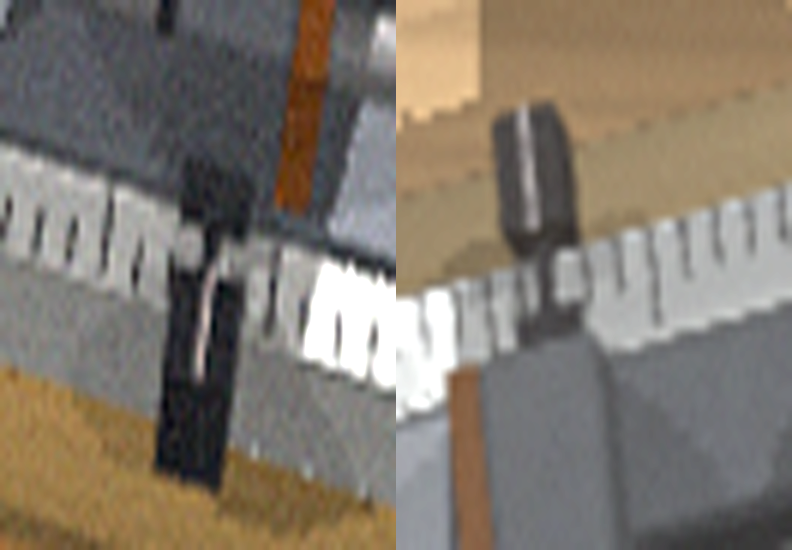

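The top half of the crop shows the line from (521,105) to (531,228) and the pointer at about (544,280). The scene half shows the line from (218,258) to (200,380) and the pointer at about (214,240), so they nearly agree. I'll refine this with sub-pixel profiles and the travel direction taken from the plate screws.

```bash
python3 - <<'E'
from h import *
s=vision.snapshot("scene");t=vision.snapshot("top")
for a,b in(((89,206),(318,165)),((99,292),(336,251))):
    v=(onz(t,*a,.02)-onz(t,*b,.02))[:2];print('dir',v/np.linalg.norm(v))
gs=[vision.snapshot("scene")['pixels'].astype(float).sum(2) for _ in range(8)];gs=np.mean(gs,0)/3
gt=[vision.snapshot("top")['pixels'].astype(float).sum(2) for _ in range(8)];gt=np.mean(gt,0)/3
np.set_printoptions(linewidth=200)
print('top cols 200-219');[print(v,gt[v,200:220].astype(int)) for v in range(168,196)]
print('scene cols 294-317');[print(v,gs[v,294:318].astype(int)) for v in range(228,252)]
E
```

```text
dir [-0.19473718  0.98085546]
dir [-0.19210408  0.98137456]
top cols 200-219
168 [80 82 81 81 81 81 81 81 83 83 83 83 82 82 82 82 82 82 83 82]
169 [81 82 81 82 81 81 82 82 83 82 82 82 83 82 82 82 82 82 82 82]
170 [82 82 81 81 81 90 93 69 61 60 56 66 80 82 81 80 80 80 80 80]
171 [ 83  75  63  61  58  86 103  54  45  46  45  52  69  83  83  82  82  81  82  82]
172 [ 79  54  46  45  48  84 107  63  46  46  47  44  50  73  88  88  87  87  86  86]
173 [78 52 45 46 47 75 98 74 48 46 47 44 40 56 80 88 87 87 87 84]
174 [78 57 47 47 47 63 84 74 47 46 47 46 40 47 64 74 79 82 84 83]
175 [75 57 47 46 46 62 87 83 48 45 48 46 43 43 63 82 83 83 83 83]
176 [80 65 49 46 46 56 88 98 51 44 47 47 44 38 60 85 85 83 84 83]
177 [ 77  65  47  47  47  55  92 106  52  44  46  47  43  38  54  78  86  85  85  85]
178 [ 84  74  48  46  45  49  86 107  63  45  47  48  45  37  48  72  86  86  86  85]
179 [84 76 53 46 46 46 74 98 75 48 47 47 45 39 47 72 86 86 85 85]
180 [85 79 58 46 46 45 63 85 75 48 47 48 47 42 48 72 87 86 86 85]
181 [85 79 58 47 47 47 64 89 84 50 47 47 46 40 42 67 87 85 85 81]
182 [85 79 57 46 46
[... 2699 characters left out ...]
 86]
244 [ 75  74  72  53  19  26  25  22  50 108  52  22  24  26  23  40  78  70  73  81  85  89  84  87]
245 [ 72  71  70  46  24  25  26  23  64 123  30  20  27  27  24  38  77  71  74  71  74  71  71  78]
246 [ 75  76  71  25  25  27  25  30  71 114  19  22  25  24  30  48  76  72  71  70  71  72  72  72]
247 [75 79 72 21 22 27 24 28 58 78 23 27 27 22 33 64 75 73 71 72 71 72 71 72]
248 [76 78 73 11 17 18 17 20 30 32 21 23 26 22 32 68 73 74 72 71 72 71 71 71]
249 [76 79 65 17 19 21 20 21 16 18 20 18 19 18 38 80 74 72 71 70 71 71 72 73]
250 [77 75 53 14 20 20 20 21 22 20 19 20 19 21 42 81 76 73 72 72 71 72 72 72]
251 [75 75 51 19 18 20 21 21 18 22 21 18 19 20 49 79 76 74 75 74 75 73 71 72]
```

```bash
python3 - <<'E'
from h import *
from scipy.optimize import brentq
s=vision.snapshot("scene");t=vision.snapshot("top")
for u in([.18,-.984],[.19,-.982],[.199,-.98]):
    u=np.array(u);w=np.array([-u[1],u[0]])*-1
    al=lambda d,p,z:onz(d,*p,z)[:2]@u
    R={}
    for n,a,b in(('pointer',[(304.6,234.7)],[(209.4,188)]),('rider',[(304.1,239),(302.65,246)],[(205.75,172),(207.25,181)])):
        g=lambda z:np.mean([al(s,p,z) for p in a])-np.mean([al(t,p,z) for p in b])
        z=brentq(g,.0,.15);R[n]=al(t,b[0],z);print(n,z,np.mean([al(t,p,z) for p in b])*1e3,[al(t,p,z)*1e3 for p in b],[al(s,p,z)*1e3 for p in a])
    for zp,zr in((.066,.080),(.069,.083),(.07,.08)):
        print(zp,zr,'pointer-rider mm: scene',1e3*(al(s,(304.6,234.7),zp)-np.mean([al(s,p,zr) for p in((304.1,239),(302.65,246))])),'top',1e3*(al(t,(209.4,188),zp)-np.mean([al(t,p,zr) for p in((205.75,172),(207.25,181))])))
print(tri(s,(302.4,247.4),t,(205.5,170)),tri(s,(305,236.8),t,(207.4,182.3)))
E
```

```text
pointer 0.08153893155726673 95.54296226907151 [np.float64(95.54296226907151)] [np.float64(95.54296226907152)]
rider 0.09002489763429963 94.44082234425983 [np.float64(94.29050324349998), np.float64(94.59114144501964)] [np.float64(94.55061582287853), np.float64(94.33102886564106)]
0.066 0.08 pointer-rider mm: scene 1.2563906243544394 top 0.5014435753313284
0.069 0.083 pointer-rider mm: scene 1.2516136486417224 top 0.4924315926359557
0.07 0.08 pointer-rider mm: scene 1.156073648458114 top 0.9590476401309111
pointer 0.08212089641779904 101.59059861646965 [np.float64(101.59059861646965)] [np.float64(101.59059861646966)]
rider 0.09070382552882722 100.69999031271765 [np.float64(100.63209770887933), np.float64(100.76788291655596)] [np.float64(100.73887067501009), np.float64(100.66110995042519)]
0.066 0.08 pointer-rider mm: scene 1.0057940985818137 top 0.30876845861380064
0.069 0.083 pointer-rider mm: scene 1.0018664687649614 top 0.3006820938685484
0.07 0.08 pointer-rider mm: scene 0.9310878655371946 top 0.7597070095664293
pointer 0.08271204686700395 107.04165416840564 [np.float64(107.04165416840564)] [np.float64(107.04165416840564)]
rider 0.09139288093967896 106.34307163664062 [np.float64(106.3495431412494), np.float64(106.33660013203183)] [np.float64(106.31800999810896), np.float64(106.36813327517227)]
0.066 0.08 pointer-rider mm: scene 0.7791264159573569 top 0.13458250147466155
0.069 0.083 pointer-rider mm: scene 0.7759671318001149 top 0.12733422682682793
0.07 0.08 pointer-rider mm: scene 0.7275799123316745 top 0.5794088383348217
(array([0.62795767, 0.01944228, 0.08160954]), np.float64(0.0005272957924705179)) (array([0.60614047, 0.0155922 , 0.08061285]), np.float64(0.0003499591588552756))
```

Both views say the pointer is still about 0.85 mm (roughly 7.5°) short. I go back, regrasp and turn that last bit.

```bash
python3 -m handwheel '[[[0.055,0.02,0],[0,0,0],1],[[0.055,0.02,0],[0,0,0],1],[[0.055,0.02,0],[0,0,0],1],[[0.055,0.02,0],[0,0,0],1],[[0.055,0.02,0],[0,0,0],1]]'
python3 -m handwheel '[[[0.030,0.01,0],[0,0,0],1],[[0,0,0],[0,0,0],1],[[0,0,0.045],[0,0,0],1],[[0,0,0.03],[0,0,0],1],[[0,0,0],[0,0,0],0]]' 40
python3 -m handwheel '[[[0,0,0],[0,0,0],0],[[0,0,0],[0,0,0],0],[[0,0,0],[0,0,0],0],[[0,0,0],[0,0,0],0],[[0,0,0],[0,0,0],0]]' 40
python3 -m handwheel '[[[0,0,0],[0,0,0],0],[[0,0,0],[0,0,0],0],[[0,0,0],[0,0,0],0],[[0,0,0],[0,0,0],0],[[0,0,0],[0,0,0],0]]' 40
```

```text
t: 13.1
eef_pos: [0.5396, -0.1204, 0.247]
ee_rot: [[0.001, 1.0, 0.001], [1.0, -0.001, 0.0], [0.0, 0.001, -1.0]]
force: [0.1, -0.1, 0.8]
width: 0.0917
gripper_force: 0.0
t: 13.72
eef_pos: [0.5474, -0.0933, 0.1702]
ee_rot: [[0.003, 1.0, -0.004], [1.0, -0.003, -0.0], [-0.0, -0.004, -1.0]]
force: [0.3, -0.3, -0.9]
width: 0.086
gripper_force: 0.0
t: 14.35
eef_pos: [0.5492, -0.0922, 0.1719]
ee_rot: [[0.001, 1.0, 0.0], [1.0, -0.001, 0.0], [0.0, 0.0, -1.0]]
force: [0.2, -0.9, 0.2]
width: 0.036
gripper_force: 0.0
t: 14.98
eef_pos: [0.5489, -0.0922, 0.1717]
ee_rot: [[0.001, 1.0, -0.0], [1.0, -0.001, 0.0], [0.0, -0.0, -1.0]]
force: [-2.4, 0.8, 1.8]
width: 0.0235
gripper_force: 40.0
```

```bash
python3 -m handwheel '[[[0.0008,0.0035,0],[0,0,0],0],[[0.0006,0.0037,0],[0,0,0],0],[[0,0,0],[0,0,0],0],[[0,0,0],[0,0,0],0],[[0,0,0],[0,0,0],0]]' 40
```

```text
t: 15.6
eef_pos: [0.556, -0.0909, 0.1717]
ee_rot: [[0.001, 1.0, -0.0], [1.0, -0.001, 0.0], [0.0, -0.0, -1.0]]
force: [-4.7, 1.0, 4.1]
width: 0.0232
gripper_force: 40.0
```

```bash
python3 -m handwheel '[[[0,0,0],[0,0,0],1],[[0,0,0],[0,0,0],1],[[0,0,0],[0,0,0],1],[[0,0,0],[0,0,0],1],[[0,0,0],[0,0,0],1]]'
python3 -m handwheel '[[[0,0,-0.03],[0,0,0],1],[[0,0,-0.045],[0,0,0],1],[[-0.055,-0.02,0],[0,0,0],1],[[-0.055,-0.02,0],[0,0,0],1],[[-0.055,-0.02,0],[0,0,0],1]]'
python3 -m handwheel '[[[-0.055,-0.02,0],[0,0,0],1],[[-0.055,-0.02,0],[0,0,0],1],[[-0.03,-0.01,0],[0,0,0],1],[[0,0,0],[0,0,0],1],[[0,0,0],[0,0,0],1]]'
python3 - <<'E'
from h import *
s=vision.snapshot("scene");t=vision.snapshot("top")
gs=np.mean([vision.snapshot("scene")['pixels'].astype(float).mean(2) for _ in range(8)],0)
gt=np.mean([vision.snapshot("top")['pixels'].astype(float).mean(2) for _ in range(8)],0)
np.set_printoptions(linewidth=200)
[print(v,gt[v,200:220].astype(int)) for v in(172,181,186,187,188,189,190)]
[print(v,gs[v,294:318].astype(int)) for v in (233,234,235,236,239,246)]
a=cv2.resize(s['pixels'][210:265,270:336],None,fx=6,fy=10,interpolation=cv2.INTER_CUBIC)
b=cv2.resize(t['pixels'][160:215,185:251],None,fx=6,fy=10,interpolation=cv2.INTER_CUBIC)
cv2.imwrite('pics/c6.png',cv2.convertScaleAbs(np.hstack([a,b]),alpha=1.6))
E
```

```text
t: 16.23
eef_pos: [0.5564, -0.0909, 0.1717]
ee_rot: [[0.001, 1.0, 0.0], [1.0, -0.001, -0.0], [-0.0, 0.0, -1.0]]
force: [-0.4, 0.6, 0.1]
width: 0.0684
gripper_force: 0.0
t: 16.85
eef_pos: [0.4956, -0.2572, 0.247]
ee_rot: [[0.0, 1.0, 0.001], [1.0, -0.0, -0.0], [-0.0, 0.001, -1.0]]
force: [1.1, -0.1, 0.7]
width: 0.0918
gripper_force: 0.0
t: 17.48
eef_pos: [0.4463, -0.395, 0.2465]
ee_rot: [[0.001, 1.0, 0.0], [1.0, -0.001, 0.001], [0.001, 0.0, -1.0]]
force: [0.7, 0.2, -0.0]
width: 0.0918
gripper_force: 0.0
172 [ 78  54  46  46  48  85 107  63  45  46  46  45  50  72  87  87  87  86  86  86]
181 [85 78 58 47 47 46 64 89 84 49 47 46 45 39 43 66 88 85 84 82]
186 [ 71  73  74  75  73  66  66  66  48  45  49  77 105 105 104  91  71  89 103 103]
187 [ 76  96  99 100  89  69  86  85  50  44  46  76 105 104 104  97  76  81 102 103]
188 [ 68  95  97  98  86  62  78  90  61  45  41  73 106 104 104 103  88  84 112 113]
189 [ 70  98 106 110  92  73  76  93  73  46  44  78 111 104 103 101  88  82 113 114]
190 [ 89 114 116 110  96  81  69  91  73  48  43  50  68  69  58  73  97  99 112 111]
233 [104 105 104 104 103  91  94  98  97  78  40  24  25  34  36  18  19  34  71  60  60  49  46  41]
234 [111 106 102 103  95  94  92  91  93  90  49  21  30  67  72  56  55  61  88  90  92  74  61  77]
235 [111 107 108 101  70  97  87  94  95  86  28  17  39  88  84  88  84  85  83  83  82  64  54 119]
236 [105 101 104  94  36  58  60  79  80  72  32  50  54 116  82  83  81  81  79  82  88  57  64 113]
239 [ 90  92  97  76  38  24  26  26  21  45  97  56  18  23  22  19  45  87  97 112  96  38 112 107]
246 [ 75  74  70  25  24  28  26  29  71 113  18  25  27  27  27  49  76  73  72  70  70  72  70  68]
```

View pics/c6.png

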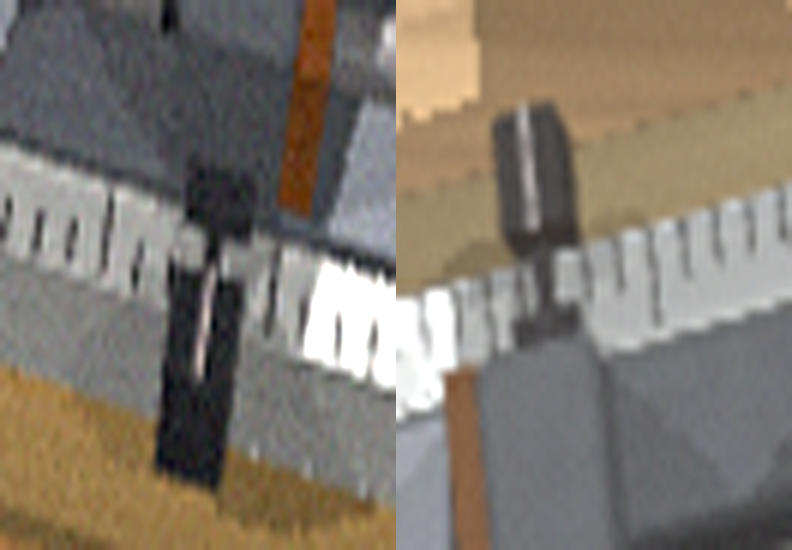

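The rider's pixels are unchanged. The pointer now lines up with its white line in both views: about (213,240) against the line top at (212,262) in the scene half, and (541,280) below the line end at (531,228) in the top half, allowing for the height difference. Handing in.

```bash
python3 -c "
from station import r
print(r.close_job())"
```

```text
the job is handed in; nothing more can be done
None
```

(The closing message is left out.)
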